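Restock the jam display in reverse order

TASK

Move the four jam jars from the grey stock tray to the empty wooden display rack in the reverse order, one jar to a bay: the jar at the left end of the stock row goes to the right end of the display row, the next one beside it, and so on (left and right as seen from the robot, looking out over the table). Keep the jars upright all the time, and leave them all standing flat on the floor of their bays.

Things in the scene. Friction and masses are not known exactly. Their poses are not given: they have to be found in the camera images.
- jar_red: strawberry jam jar with a red lid, standing upright and loose in the grey stock tray at the start, about 0.22 kg; round, 52 mm in diameter and 90 mm high (smooth straight side up to 66 mm, slight neck to 72 mm, then the lid, 51 mm in diameter). Origin: centre of its underside; z up along the jar; its yaw means nothing.
- jar_yellow: loquat jam jar with a yellow lid, standing upright and loose in the grey stock tray at the start, about 0.22 kg; round, 52 mm in diameter and 90 mm high (smooth straight side up to 66 mm, slight neck to 72 mm, then the lid, 51 mm in diameter). Origin: centre of its underside; z up along the jar; its yaw means nothing.
- jar_green: kiwi jam jar with a green lid, standing upright and loose in the grey stock tray at the start, about 0.22 kg; round, 52 mm in diameter and 90 mm high (smooth straight side up to 66 mm, slight neck to 72 mm, then the lid, 51 mm in diameter). Origin: centre of its underside; z up along the jar; its yaw means nothing.
- jar_blue: blueberry jam jar with a blue lid, standing upright and loose in the grey stock tray at the start, about 0.22 kg; round, 52 mm in diameter and 90 mm high (smooth straight side up to 66 mm, slight neck to 72 mm, then the lid, 51 mm in diameter). Origin: centre of its underside; z up along the jar; its yaw means nothing.
- ticket_red: red price ticket: fixed block 10 x 50 x 20 mm on the outer edge of the stock tray away from the robot, marking the bay where the red-lidded jar stands at the start; it stays and so records the stock order. Origin: centre of its underside, on the table; x away from the robot, y along the row to the robot's left. The bay's middle lies 44 mm from it towards -x.
- ticket_yellow: yellow price ticket: fixed block 10 x 50 x 20 mm on the outer edge of the stock tray away from the robot, marking the bay where the yellow-lidded jar stands at the start; it stays and so records the stock order. Origin: centre of its underside, on the table; x away from the robot, y along the row to the robot's left. The bay's middle lies 44 mm from it towards -x.
- ticket_green: green price ticket: fixed block 10 x 50 x 20 mm on the outer edge of the stock tray away from the robot, marking the bay where the green-lidded jar stands at the start; it stays and so records the stock order. Origin: centre of its underside, on the table; x away from the robot, y along the row to the robot's left. The bay's middle lies 44 mm from it towards -x.
- ticket_blue: blue price ticket: fixed block 10 x 50 x 20 mm on the outer edge of the stock tray away from the robot, marking the bay where the blue-lidded jar stands at the start; it stays and so records the stock order. Origin: centre of its underside, on the table; x away from the robot, y along the row to the robot's left. The bay's middle lies 44 mm from it towards -x.
- stock_tray: grey plastic stock tray, fixed, same size and bays as the display rack; the jars stand in it in a row, 76 mm apart, on its floor 4 mm above the table. Origin: centre of its underside; y along the row to the robot's left, yaw under 10 degrees. It lies about 200 mm before or behind the display rack; a flat ivory strip (140 x 18 x 6 mm) lies between them.
- display_rack: light wooden rack, empty, fixed: low tray 78 mm (x) by 308 mm (y), 16 mm high; walls, floor and 3 cross dividers 4 mm thick. Four bays, each about 70 x 72 mm inside, centred at x = 0, y = +114, +38, -38, -114 mm. Origin: centre of its underside, on the table; z up, y along the row to the robot's left, yaw under 10 degrees. Bay floor 4 mm above the origin.
Mind the look-alikes: they are no part of the job. Of the things like the jar_red, leave any that is pink; of the rest the smaller one is meant.

How it is judged:
By the outcome, as a careful person would: the job done as asked, in the order asked, and still so for the second after the job is handed in, with the robot touching nothing.
It also fails if it takes over 102 s, if anything falls off the work surface, if the arm or the gripper's body presses on something with over 40 N, if the wrist force passes 120 N, or if a joint passes its speed limit or range.

ROBOT

A 6-joint arm with a two-finger parallel gripper is mounted at the origin on the work surface. World frame = base frame: x ahead of the robot, y to its left, z up, the work surface at z = 0. Lengths are in m, angles in rad, forces in N, time in s.
With the tool pointing down it reaches from about 0.225 to 0.725 m from the base axis. Payload 3.1 kg.
Tool frame: the origin (TCP) lies midway between the tips of the shut fingers; the grasp point (between the pads) lies 19 mm behind it (bot.hold_point_z is the z of the grasp point in the tool frame, in m); z points along the fingers, y is the line along which they close (so a half turn about z gives the same grasp; the last joint's range is limited). The gripper opens to 85 mm and grips with 20 to 120 N. Pads are 22 mm wide; open, the fingers measure 114 mm over their backs; the gripper's body (76 mm by 85 mm) begins 54 mm behind the grasp point. The pads swing forward as they close: fully open they stand 13 mm farther back than shut.
Start: joints at [1.217, 0.048, 0.099, 1.622, 0, 1.443], TCP at [0.118, 0.512, 0.231] pointing down, gripper open.
Joint ranges: [-2.91, 2.91], [-0.99, 1.94], [-1.21, 1.42], [-2.12, 2.29], [-1.49, 1.47], [-3.14, 3.14]. Speed limits (rad/s): [2.79, 2.79, 3.14, 3.14, 3.14, 3.14].

INTERFACE

Orientations are given as a unit quaternion [w, x, y, z].
In Python, from plant import bot gives the robot as it stands.
- The arm moves only by the tool drive_tool, never from a script. Its argument "increments" is a list of rows, each an object with "offset": the shift along the tool's x, y, z in cm, a list of three; "yaw": the turn about the tool's z in rad. A call has 1 to 20 rows; each row is the pose to reach, as a shift and turn from the pose commanded when the call began, along the tool's axes at that moment; what a row does not reach only later rows make up. A row lasts 1/12 s, in which the tool goes at most 41.7 mm and 7.16 degrees, less where a joint would pass 70% of its speed; a pose out of reach is approached as far as the arm can. A call with a gripper value outside its range is refused whole. "jaw" is the finger opening in cm, from 0 to 8.54, set as the call begins (left out, the last holds). The fingers move at their own pace and stop on an object; "force" is the grip in N (left out, the last holds). Time passes only in rows, so rows that repeat a pose let the fingers close. It gives the time, the measured TCP pose, the force, the opening and the grip force at its end, in the units of the state.
- bot.observe(): the state, without advancing time (a new reading comes with each control period).
- bot.read_camera(name): name is "scene" or "top" or "wrist"; returns the picture (420x560x3 uint8, red, green, blue); there is no depth.
- bot.get_calibration(name): a dict with "fx", "fy", "cx", "cy" (pixels), "dist_coeffs" ([k1, k2, p1, p2, k3] as OpenCV has them; the pictures are not rectified), "R" (3x3) and "t" (3): a world point X has camera coordinates R X + t; the wrist camera has in their place "T_tool_cam" (4x4, takes a point from camera to tool coordinates, whose origin is the TCP and whose axes are the flange's). Camera axes: x right, y down, z forward; pixel columns grow to the right and rows downward; lengths in m; the calibration is good to about 2 mm. A picture is of the moment at which its call begins: read the wrist's pose just before it. get_calibration takes no time and is no camera call.
- bot.sign_off(): hands the job in; it is judged then, once.
The state is a dict: "t": time; "joints": joint angles; "qd": joint speeds; "effort": joint torques, N m; "position": TCP position; "orientation": TCP orientation; "ft_force": force on the tool from outside, world axes, zero at the start; "wrist_torque": the same for the moment, N m; "width": finger opening in m; "finger_force": force on a finger pad.
Only numpy, scipy, OpenCV 4.12 (cv2) and the standard library are available. Lean on these libraries where they do the work, as an engineer would, in place of code of your own. Each camera call takes 0.05 s, during which the arm holds its last target. There are 200 camera calls.

## Working session

There is one attempt and no reset: what is moved stays moved. The work goes in short steps, Python scripts to look and compute and a tool call to move; the robot and the scene stay as the last step left them, time stands still between calls to the robot, and variables do not carry over. Pictures are saved under pics/ and viewed, at most 14 in all, crops included, and the job is handed in when it is done.

Besides the shell and the picture viewer there is one more tool, called after "Request:" as name([rows], argument=value, ...), one row to a line, values as JSON. drive_tool: Moves the arm, as the interface text tells. Its arguments: {"type":"object","properties":{"increments":{"type":"array","items":{"type":"object","properties":{"offset":{"type":"array","items":{"type":"number"}},"yaw":{"type":"number"}}}},"jaw":{"type":"number"},"force":{"type":"number"}},"required":["increments"]}

```bash
mkdir -p pics; python3 - <<'E'
from plant import bot
import cv2
s=bot.observe();print({k:s[k] for k in('t','position','orientation','width')},bot.hold_point_z)
for n in('top','scene'):
    cv2.imwrite(f'pics/{n}0.png',cv2.cvtColor(bot.read_camera(n),cv2.COLOR_RGB2BGR));c=bot.get_calibration(n);print(n,c)
E
```

```text
{'t': 0.0, 'position': array([0.11734102, 0.51109056, 0.23010494]), 'orientation': array([-2.75752851e-04,  1.12654959e-01,  9.93633464e-01, -1.15041612e-03]), 'width': 0.08489879772592737} -0.0187
top {'fx': 477.8781292715969, 'fy': 477.8781292715969, 'cx': 283.440834822315, 'cy': 200.35960345378024, 'dist_coeffs': array([-0.11769207,  0.        ,  0.        ,  0.        ,  0.        ]), 'R': array([[ 0.16971997, -0.98547944, -0.00504071],
       [-0.96151156, -0.16446637, -0.22010529],
       [ 0.21608021,  0.04220296, -0.9754631 ]]), 't': array([-0.14170072,  0.55812741,  0.87240953])}
scene {'fx': 474.11599669193714, 'fy': 474.11599669193714, 'cx': 277.6298002323067, 'cy': 207.2590717543891, 'dist_coeffs': array([0.00732268, 0.        , 0.        , 0.        , 0.        ]), 'R': array([[ 0.7576772 ,  0.65251816,  0.01205465],
       [ 0.50955638, -0.57993315, -0.63563342],
       [-0.40777146,  0.48774747, -0.77189691]]), 't': array([-0.38213717, -0.28924335,  1.06562224])}
```

View pics/top0.png

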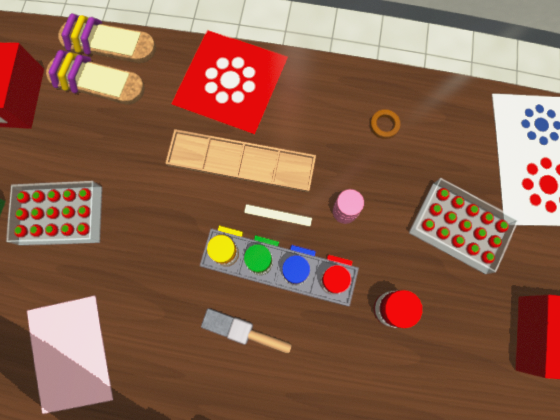

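View pics/scene0.png

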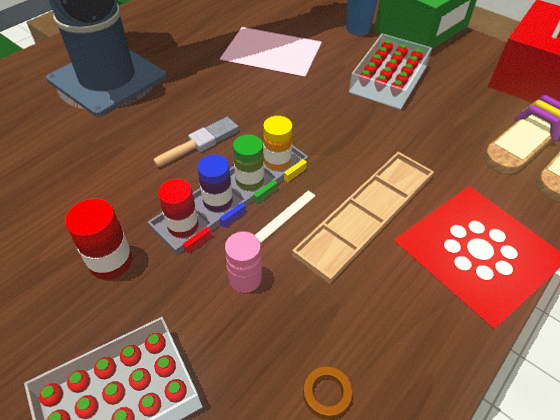

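The stock tray, from left to right, holds yellow (221,249), green (258,257), blue (295,268) and red (336,278). The display rack is empty, around (241,160).

Red candidates: the tray jar (336,278), the larger red jar (403,309) and the pink jar (349,205). The small one in the tray is meant, since it is smaller than the loose red jar and isn't pink. I'll confirm with a crop.

```bash
cat > h.py <<'E'
import cv2, numpy as np
from plant import bot
def plane(n,px,z,c=None):
    c=c or bot.get_calibration(n); K=np.array([[c['fx'],0,c['cx']],[0,c['fy'],c['cy']],[0,0,1]])
    u=cv2.undistortPoints(np.float64(px).reshape(-1,1,2),K,c['dist_coeffs']).reshape(-1,2)
    d=np.c_[u,np.ones(len(u))]@c['R']; o=-c['R'].T@c['t']
    return (o+d*((z-o[2])/d[:,2])[:,None])[:,:2]
HUE={'red':(0,5),'yellow':(27,33),'green':(50,70),'blue':(110,125)}
def blobs(hsv,lo,hi,amin=60):
    m=cv2.inRange(hsv,lo,hi); cs,_=cv2.findContours(m,cv2.RETR_EXTERNAL,cv2.CHAIN_APPROX_NONE)
    return sorted([c for c in cs if cv2.contourArea(c)>amin],key=cv2.contourArea,reverse=True)
E
python3 - <<'E'
from h import *
o=bot.get_calibration('top');print('cam',-o['R'].T@o['t'])
im=cv2.imread('pics/top0.png');hsv=cv2.cvtColor(im,cv2.COLOR_BGR2HSV)
for n,p in dict(yellow=(221,249),green=(258,257),blue=(295,268),red=(336,278),yt=(231,231),gt=(266,241),bt=(303,250),rt=(340,260),wood=(230,165),jside=(340,292)).items(): print(n,hsv[p[1],p[0]])
roi=hsv.copy();roi[:225]=0;roi[310:]=0;roi[:,:195]=0;roi[:,362:]=0
for n,(a,b) in HUE.items():
  for c in blobs(roi,(a,200,90),(b,255,255),15):
    q=plane('top',c,.094);C,r=cv2.minEnclosingCircle(np.float32(q*1000)); R=cv2.minAreaRect(np.float32(plane('top',c,.02)*1000))
    print(n,cv2.contourArea(c),'circ',np.round(C,1),round(2*r,1),'rect20',np.round(R[0],1),np.round(R[1],1))
roi=hsv.copy();roi[:125]=0;roi[195:]=0;roi[:,:160]=0;roi[:,325:]=0
c=np.vstack(blobs(roi,(8,60,120),(25,190,255),300));R=cv2.minAreaRect(np.float32(plane('top',c,.016)*1000));print('rack',R,cv2.boundingRect(c))
cv2.imwrite('pics/crop0.png',cv2.resize(im[125:345,160:440],None,fx=2.7,fy=2.7,interpolation=cv2.INTER_CUBIC))
E
```

```text
cam [ 0.37218497 -0.08466822  0.97313582]
yellow [ 29 244 242]
green [ 64 220 183]
blue [113 208 230]
red [  0 245 244]
yt [ 29 244 242]
gt [ 63 212 182]
bt [113 208 229]
rt [  0 244 243]
wood [ 17 117 234]
jside [  0 134 222]
red 518.0 circ [ 438.2 -166.2] 50.0 rect20 [ 443.7 -173.1] [51.3 51.7]
red 86.0 circ [ 475.3 -167.1] 47.2 rect20 [ 483.3 -174. ] [51.2  9.7]
yellow 512.5 circ [458.3  53.4] 49.9 rect20 [465.9  65.1] [52.  52.2]
yellow 79.0 circ [492.5  42. ] 44.9 rect20 [503.4  52.6] [48.5 10. ]
green 499.5 circ [451.9 -17.9] 49.5 rect20 [458.5 -12.4] [52.5 49.2]
green 51.5 circ [487.3 -27.5] 43.6 rect20 [496.5 -22.7] [47.   6.9]
blue 497.5 circ [443.8 -90.3] 48.4 rect20 [450.2 -90.2] [50.4 49.2]
blue 49.5 circ [480.3 -97.2] 41.4 rect20 [489.6 -98.3] [44.7  6.6]
rack ((657.469482421875, 61.915992736816406), (312.95269775390625, 84.83409118652344), 88.55781555175781) (165, 129, 152, 63)
```

View pics/crop0.png

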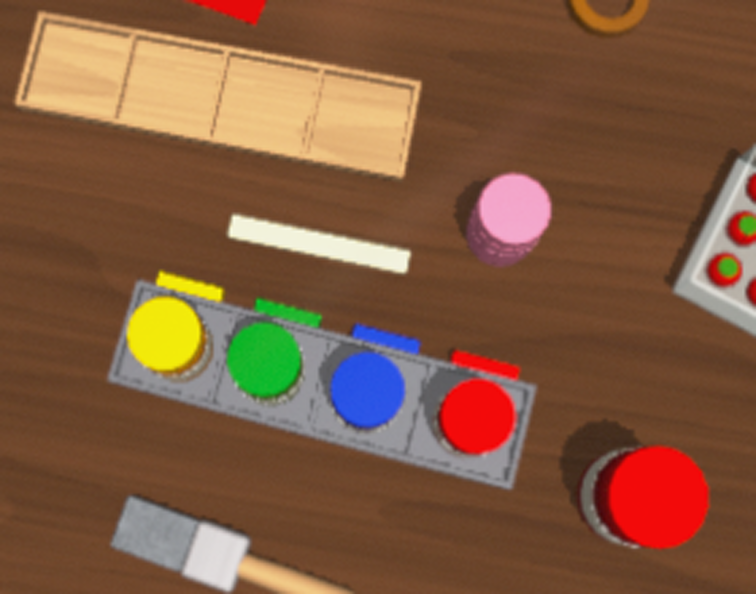

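The crop confirms it: the tray's red jar is smaller than the big red jar at crop (657,497), and the pink one is at (513,207). Lid diameters, the 76 mm ticket spacing and the rack size all check out. So the display order from left to right is red, blue, green, yellow. I'm moving above the yellow jar, with the tool y turned onto world x.

Request:
drive_tool([
  {"offset": [-10,-8.5,0],"yaw": 0.3},
  {"offset": [-20,-17,0],"yaw": 0.6},
  {"offset": [-43.4,-37.1,0],"yaw": 1.345},
  {"offset": [-43.4,-37.1,0],"yaw": 1.345},
  {"offset": [-43.4,-37.1,0],"yaw": 1.345},
  {"offset": [-43.4,-37.1,0],"yaw": 1.345},
  {"offset": [-43.4,-37.1,0],"yaw": 1.345},
  {"offset": [-43.4,-37.1,0],"yaw": 1.345},
  {"offset": [-43.4,-37.1,0],"yaw": 1.345},
  {"offset": [-43.4,-37.1,0],"yaw": 1.345},
  {"offset": [-43.4,-37.1,0],"yaw": 1.345},
  {"offset": [-43.4,-37.1,0],"yaw": 1.345},
  {"offset": [-43.4,-37.1,0],"yaw": 1.345},
  {"offset": [-43.4,-37.1,0],"yaw": 1.345},
  {"offset": [-43.4,-37.1,0],"yaw": 1.345},
  {"offset": [-43.4,-37.1,0],"yaw": 1.345},
  {"offset": [-43.4,-37.1,0],"yaw": 1.345},
  {"offset": [-43.4,-37.1,0],"yaw": 1.345},
  {"offset": [-43.4,-37.1,0],"yaw": 1.345},
  {"offset": [-43.4,-37.1,0],"yaw": 1.345},
], jaw=8.5, force=40)

```text
t: 1.77
position: [0.457, 0.054, 0.2315]
orientation: [0.0, 0.706, 0.708, 0.0]
ft_force: [0.7, -0.3, -0.7]
width: 0.0852
finger_force: 0.0
```

```bash
cat >> h.py <<'E'
from scipy.spatial.transform import Rotation as Rn
def wrist():
    s=bot.observe(); im=cv2.cvtColor(bot.read_camera('wrist'),cv2.COLOR_RGB2BGR); c=dict(bot.get_calibration('wrist'))
    w,x,y,z=s['orientation']; T=np.eye(4); T[:3,:3]=Rn.from_quat([x,y,z,w]).as_matrix(); T[:3,3]=s['position']
    W=T@np.array(c['T_tool_cam']); c['R']=W[:3,:3].T; c['t']=-c['R']@W[:3,3]
    print('t',s['t'],'pos',np.round(s['position']*1000,1),'y-axis deg',np.degrees(np.arctan2(T[1,1],T[0,1])),'cam',W[:3,3])
    return im,c
E
python3 - <<'E'
from h import *
im,c=wrist();cv2.imwrite('pics/w1.png',im);hsv=cv2.cvtColor(im,cv2.COLOR_BGR2HSV)
for n,(a,b) in HUE.items():
  for k in blobs(hsv,(a,190,90),(b,255,255),200):
    C,r=cv2.minEnclosingCircle(np.float32(plane('',k,.094,c)*1000));print(n,cv2.boundingRect(k),np.round(C,1),2*r)
E
```

```text
t 1.7667 pos [457.   54.  231.5] y-axis deg 0.11657397719457865 cam [0.45571201 0.12012559 0.37431528]
red (487, 25, 73, 187) [708.5 127.4] 170.1504364013672
yellow (252, 186, 52, 43) [457.1  52.1] 49.47402572631836
yellow (310, 175, 12, 36) [490.5  62.8] 33.34465408325195
green (248, 249, 48, 47) [451.7 -17.8] 51.435089111328125
blue (241, 307, 47, 43) [444.3 -85.5] 56.88834762573242
blue (296, 282, 11, 39) [480.9 -50.6] 44.49805450439453
```

View pics/w1.png

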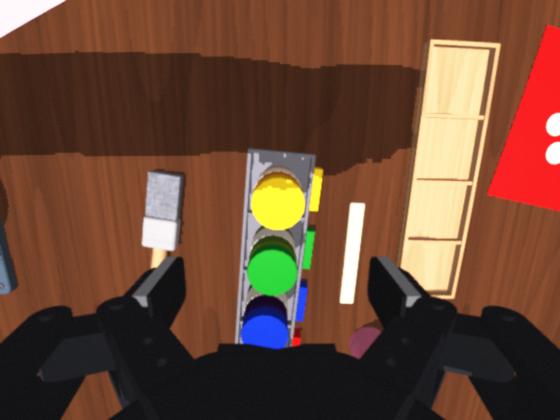

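The wrist view shows yellow at (278,201), which agrees with the top view to 1 mm. The empty rack is unobstructed, from (430,40) to (402,297). I'll refine the rack from both views while descending on yellow.

```bash
python3 - <<'E'
from h import *
im,c=wrist(); top=cv2.imread('pics/top0.png')
for nm,im,c,(x0,x1,y0,y1) in(('wrist',im,c,(395,505,30,305)),('top',top,bot.get_calibration('top'),(160,325,125,195))):
    hsv=cv2.cvtColor(im,cv2.COLOR_BGR2HSV); m=cv2.inRange(hsv,(10,50,110),(25,170,255)); M=np.zeros_like(m); M[y0:y1,x0:x1]=m[y0:y1,x0:x1]
    k=np.vstack([q for q in cv2.findContours(M,0,1)[0] if cv2.contourArea(q)>150])
    for z in(.016,0): 
        p=plane('',k,z,c)*1000; R=cv2.minAreaRect(np.float32(p)); print(nm,z,R); print(np.round(cv2.boxPoints(R),1).tolist())
E
```

```text
t 1.8167 pos [457.1  53.9 231.5] y-axis deg 0.10787458382412653 cam [0.45578912 0.12004076 0.37432317]
wrist 0.016 ((660.6217041015625, 56.73515319824219), (142.58517456054688, 356.24371337890625), 10.676040649414062)
[[557.5999755859375, 218.60000610351562], [623.5999755859375, -131.5], [763.7000122070312, -105.0999984741211], [697.7000122070312, 245.0]]
wrist 0 ((669.7679443359375, 53.90840148925781), (148.9519500732422, 372.1508483886719), 10.67603588104248)
[[562.0999755859375, 223.0], [631.0999755859375, -142.6999969482422], [777.4000244140625, -115.0999984741211], [708.5, 250.60000610351562]]
top 0.016 ((657.3019409179688, 58.83702087402344), (151.6439208984375, 349.5243225097656), 9.695493698120117)
[[553.0999755859375, 218.3000030517578], [612.0, -126.19999694824219], [761.5, -100.69999694824219], [702.5999755859375, 243.89999389648438]]
top 0 ((662.068115234375, 61.2359619140625), (154.1788330078125, 355.3671569824219), 9.69549560546875)
[[556.2000122070312, 223.39999389648438], [616.0, -126.9000015258789], [768.0, -100.9000015258789], [708.0999755859375, 249.39999389648438]]
```

Request:
drive_tool([
  {"offset": [0,0,3]},
  {"offset": [0,0,6]},
  {"offset": [-0.1,0.1,9]},
  {"offset": [-0.1,0.1,12]},
  {"offset": [-0.1,0.1,15]},
  {"offset": [-0.1,0.1,17]},
  {"offset": [-0.1,0.1,19]},
  {"offset": [-0.1,0.1,19.2]},
  {"offset": [-0.1,0.1,19.2]},
  {"offset": [-0.1,0.1,19.2]},
])

```text
$.increments[0]: bad value
```

Request:
drive_tool([
  {"offset": [0,0,0]},
  {"offset": [0,0,0]},
  {"offset": [0,0,0]},
  {"offset": [0,0,0]},
  {"offset": [0,0,0]},
  {"offset": [0,0,0]},
  {"offset": [0,0,0]},
  {"offset": [0,0,0]},
  {"offset": [0,0,0]},
  {"offset": [0,0,0]},
], jaw=4.5, force=40)

```text
$.increments[0]: bad value
```

Request:
drive_tool([
  {"offset": [0,0,3],"yaw": 0},
  {"offset": [0,0,6],"yaw": 0},
  {"offset": [-0.1,0.1,9],"yaw": 0},
  {"offset": [-0.1,0.1,12],"yaw": 0},
  {"offset": [-0.1,0.1,15],"yaw": 0},
  {"offset": [-0.1,0.1,17],"yaw": 0},
  {"offset": [-0.1,0.1,19],"yaw": 0},
  {"offset": [-0.1,0.1,19.2],"yaw": 0},
  {"offset": [-0.1,0.1,19.2],"yaw": 0},
])

```text
t: 2.62
position: [0.4568, 0.0523, 0.038]
orientation: [-0.001, 0.707, 0.707, -0.001]
ft_force: [-0.4, -0.0, 0.3]
width: 0.0853
finger_force: 0.0
```

Request:
drive_tool([
  {"offset": [0,0,0],"yaw": 0},
  {"offset": [0,0,0],"yaw": 0},
  {"offset": [0,0,0],"yaw": 0},
  {"offset": [0,0,0],"yaw": 0},
  {"offset": [0,0,0],"yaw": 0},
  {"offset": [0,0,0],"yaw": 0},
  {"offset": [0,0,0],"yaw": 0},
  {"offset": [0,0,0],"yaw": 0},
], jaw=4.5, force=40)

```text
t: 3.28
position: [0.4603, 0.0519, 0.0417]
orientation: [0.001, 0.707, 0.707, 0.001]
ft_force: [-0.5, -0.2, 6.3]
width: 0.0506
finger_force: 42.6
```

```bash
python3 - <<'E'
from h import *
top=cv2.imread('pics/top0.png'); w=cv2.imread('pics/w1.png')
c2=dict(bot.get_calibration('wrist')); T=np.eye(4); q=np.array([0,.706,.708,0]); T[:3,:3]=Rn.from_quat([.70638,.7078,0,0]).as_matrix(); T[:3,3]=[.457,.054,.2315]
W=T@np.array(c2['T_tool_cam']); c2['R']=W[:3,:3].T; c2['t']=-c2['R']@W[:3,3]
for nm,im,c,(x0,x1,y0,y1) in(('wrist',w,c2,(395,505,30,305)),('top',top,bot.get_calibration('top'),(160,325,125,195))):
    hsv=cv2.cvtColor(im,cv2.COLOR_BGR2HSV); m=cv2.inRange(hsv,(10,60,130),(25,170,255)); M=np.zeros_like(m); M[y0:y1,x0:x1]=m[y0:y1,x0:x1]
    k=np.vstack([q for q in cv2.findContours(M,0,1)[0] if cv2.contourArea(q)>200])
    for z in(.016,0): 
        R=cv2.minAreaRect(np.float32(plane('',k,z,c)*1000)); print(nm,z,np.round(R[0],1),np.round(R[1],1),round(R[2],2),np.round(cv2.boxPoints(R),1).tolist())
E
```

```text
wrist 0.016 [669.2  59.8] [137.8 345.4] 6.81 [[580.2999877929688, 223.10000610351562], [621.2000122070312, -119.9000015258789], [758.0999755859375, -103.5], [717.0999755859375, 239.39999389648438]]
wrist 0 [678.7  57.1] [144.  360.8] 6.81 [[585.7999877929688, 227.6999969482422], [628.5999755859375, -130.60000610351562], [771.5999755859375, -113.5], [728.7999877929688, 244.6999969482422]]
top 0.016 [656.7  62.2] [311.5  82.1] 88.8 [[612.4000244140625, -92.69999694824219], [694.5, -94.4000015258789], [701.0, 217.0], [618.9000244140625, 218.6999969482422]]
top 0 [661.5  64.6] [316.7  83.5] 88.8 [[616.4000244140625, -92.80000305175781], [699.9000244140625, -94.5999984741211], [706.5, 222.10000610351562], [623.0, 223.8000030517578]]
```

Gripped (width 50.6 mm). From the top view, the rack's far rim at z=16 and near foot at z=0 give a width of 78 mm and a length of 311 mm, with the centre at (658.7, 62.1) and yaw -1.2°. I'm lifting and carrying to the right-end bay at (656, -52).

Request:
drive_tool([
  {"offset": [0,0,-1],"yaw": 0},
  {"offset": [0,0,-3],"yaw": 0},
  {"offset": [0,0,-5.5],"yaw": 0},
  {"offset": [0,0,-8],"yaw": 0},
  {"offset": [0,0,-10],"yaw": 0},
  {"offset": [0,0,-11],"yaw": 0},
  {"offset": [0,0,-11.5],"yaw": 0},
  {"offset": [-0.5,1,-11.5],"yaw": 0},
  {"offset": [-1.6,3,-11.5],"yaw": 0},
  {"offset": [-2.9,5.5,-11.5],"yaw": 0},
  {"offset": [-4.3,8,-11.5],"yaw": 0},
  {"offset": [-5.6,10.5,-11.5],"yaw": 0},
  {"offset": [-7,13,-11.5],"yaw": 0},
  {"offset": [-8.3,15.5,-11.5],"yaw": 0},
  {"offset": [-9.6,18,-11.5],"yaw": 0},
  {"offset": [-10.3,19.3,-11.5],"yaw": 0},
  {"offset": [-10.5,19.7,-11.5],"yaw": 0},
  {"offset": [-10.5,19.7,-11.5],"yaw": 0},
  {"offset": [-10.5,19.7,-11.5],"yaw": 0},
])

```text
t: 4.87
position: [0.6544, -0.0529, 0.1524]
orientation: [-0.002, 0.707, 0.707, -0.001]
ft_force: [0.4, -0.3, -1.7]
width: 0.0508
finger_force: 42.4
```

```bash
python3 - <<'E'
from h import *
im,c=wrist()
t=cv2.cvtColor(bot.read_camera('top'),cv2.COLOR_RGB2BGR); s=cv2.cvtColor(bot.read_camera('scene'),cv2.COLOR_RGB2BGR)
cv2.imwrite('pics/carry.png',np.hstack([cv2.resize(im,(400,300)),cv2.resize(s,(400,300))]))
E
```

```text
t 4.8667 pos [654.4 -52.9 152.4] y-axis deg -0.005012415246958097 cam [0.65379935 0.01318333 0.29527402]
```

View pics/carry.png

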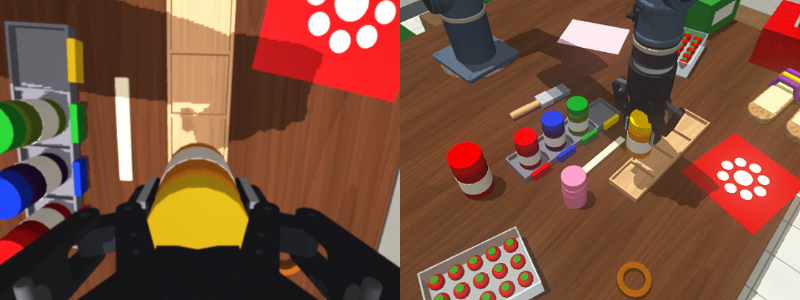

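The jar is held upright (wrist view, left half) and lined up with the rack column. Lowering it.

Request:
drive_tool([
  {"offset": [0,0.1,2],"yaw": 0},
  {"offset": [0,0.1,4.5],"yaw": 0},
  {"offset": [0,0.1,7],"yaw": 0},
  {"offset": [0,0.1,9],"yaw": 0},
  {"offset": [0,0.1,10.3],"yaw": 0},
  {"offset": [0,0.1,11],"yaw": 0},
  {"offset": [0,0.1,11.4],"yaw": 0},
  {"offset": [0,0.1,11.4],"yaw": 0},
  {"offset": [0,0.1,11.4],"yaw": 0},
])

```text
t: 5.77
position: [0.6574, -0.053, 0.042]
orientation: [0.001, 0.707, 0.707, 0.001]
ft_force: [-0.2, 0.1, -1.4]
width: 0.0505
finger_force: 42.4
```

```bash
python3 - <<'E'
from h import *
im,c=wrist(); cv2.imwrite('pics/low.png',np.hstack([cv2.resize(im,(400,300)),cv2.resize(cv2.cvtColor(bot.read_camera('scene'),cv2.COLOR_RGB2BGR)[90:300,260:540],(400,300))]))
print(bot.observe()['ft_force'])
E
```

```text
t 5.7667 pos [657.4 -53.   42. ] y-axis deg 0.01948847533795613 cam [0.65589922 0.01320813 0.18477399]
[-0.36058412  0.30913485  0.66303908]
```

View pics/low.png

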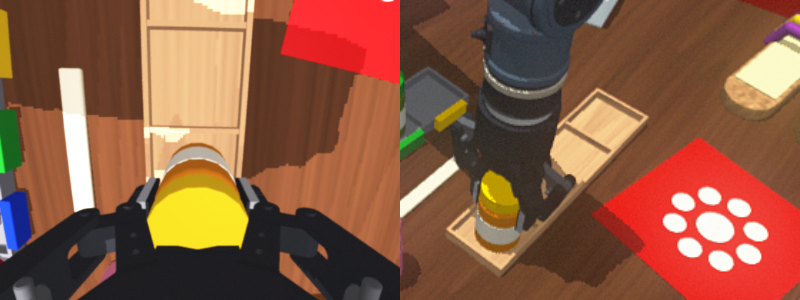

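The jar sits inside the end bay. There's no floor contact yet, so I'll ease it down and then open.

Request:
drive_tool([
  {"offset": [0,0,0.1],"yaw": 0},
  {"offset": [0,0,0.2],"yaw": 0},
  {"offset": [0,0,0.2],"yaw": 0},
])

```text
t: 6.12
position: [0.6575, -0.0532, 0.0418]
orientation: [0.001, 0.707, 0.707, 0.001]
ft_force: [-4.6, 1.2, 7.3]
width: 0.0508
finger_force: 43.3
```

Request:
drive_tool([
  {"offset": [0,0,0],"yaw": 0},
  {"offset": [0,0,0],"yaw": 0},
  {"offset": [0,0,0],"yaw": 0},
  {"offset": [0,0,0],"yaw": 0},
  {"offset": [0,0,0],"yaw": 0},
  {"offset": [0,0,0],"yaw": 0},
], jaw=8.5)

```text
t: 6.62
position: [0.6563, -0.0531, 0.0379]
orientation: [-0.0, 0.707, 0.707, -0.0]
ft_force: [-0.3, -0.1, 0.5]
width: 0.0851
finger_force: 0.0
```

Request:
drive_tool([
  {"offset": [0,0,-2],"yaw": 0},
  {"offset": [0,0,-5],"yaw": 0},
  {"offset": [0,0,-8],"yaw": 0},
  {"offset": [0,0,-11],"yaw": 0},
  {"offset": [0,0,-12],"yaw": 0},
  {"offset": [0.4,-2.5,-12],"yaw": 0},
  {"offset": [1,-6,-12],"yaw": 0},
  {"offset": [1.6,-9.5,-12],"yaw": 0},
  {"offset": [2.2,-13,-12],"yaw": 0},
  {"offset": [2.8,-16.5,-12],"yaw": 0},
  {"offset": [3.3,-19.5,-12],"yaw": 0},
  {"offset": [3.5,-20.5,-12],"yaw": 0},
  {"offset": [3.5,-20.5,-12],"yaw": 0},
  {"offset": [3.5,-20.5,-10],"yaw": 0},
  {"offset": [3.5,-20.5,-7],"yaw": 0},
  {"offset": [3.5,-20.5,-4],"yaw": 0},
  {"offset": [3.5,-20.5,-1.5],"yaw": 0},
  {"offset": [3.5,-20.5,-0.1],"yaw": 0},
  {"offset": [3.5,-20.5,-0.1],"yaw": 0},
])

```text
t: 8.2
position: [0.4485, -0.0176, 0.0347]
orientation: [-0.003, 0.707, 0.707, -0.002]
ft_force: [0.4, 0.0, 0.5]
width: 0.0851
finger_force: 0.0
```

Request:
drive_tool([
  {"offset": [0,0,0],"yaw": 0},
  {"offset": [0,0,0],"yaw": 0},
  {"offset": [0,0,0],"yaw": 0},
  {"offset": [0,0,0],"yaw": 0},
  {"offset": [0,0,0],"yaw": 0},
  {"offset": [0,0,0],"yaw": 0},
  {"offset": [0,0,0],"yaw": 0},
  {"offset": [0,0,0],"yaw": 0},
], jaw=4.5)

```text
t: 8.87
position: [0.4534, -0.0185, 0.0413]
orientation: [0.002, 0.707, 0.707, 0.001]
ft_force: [0.2, -0.3, 6.4]
width: 0.0503
finger_force: 43.7
```

Request:
drive_tool([
  {"offset": [0,0,-1],"yaw": 0},
  {"offset": [0,0,-3],"yaw": 0},
  {"offset": [0,0,-5.5],"yaw": 0},
  {"offset": [0,0,-8],"yaw": 0},
  {"offset": [0,0,-10],"yaw": 0},
  {"offset": [0,0,-11],"yaw": 0},
  {"offset": [0,0,-11.5],"yaw": 0},
  {"offset": [0.2,1,-11.5],"yaw": 0},
  {"offset": [0.6,3,-11.5],"yaw": 0},
  {"offset": [1.1,5.5,-11.5],"yaw": 0},
  {"offset": [1.7,8.2,-11.5],"yaw": 0},
  {"offset": [2.3,11,-11.5],"yaw": 0},
  {"offset": [2.8,13.8,-11.5],"yaw": 0},
  {"offset": [3.4,16.5,-11.5],"yaw": 0},
  {"offset": [3.9,19,-11.5],"yaw": 0},
  {"offset": [4.2,20.2,-11.5],"yaw": 0},
  {"offset": [4.2,20.6,-11.5],"yaw": 0},
  {"offset": [4.2,20.6,-11.5],"yaw": 0},
])

```text
t: 10.37
position: [0.6569, 0.024, 0.1516]
orientation: [-0.002, 0.707, 0.707, -0.001]
ft_force: [-0.1, 0.6, -1.6]
width: 0.0503
finger_force: 43.0
```

Request:
drive_tool([
  {"offset": [0,0,2],"yaw": 0},
  {"offset": [0,0,4.5],"yaw": 0},
  {"offset": [0,0,7],"yaw": 0},
  {"offset": [0,0,9],"yaw": 0},
  {"offset": [0,0,10.3],"yaw": 0},
  {"offset": [0,0,11],"yaw": 0},
  {"offset": [0,0,11.4],"yaw": 0},
  {"offset": [0,0,11.5],"yaw": 0},
  {"offset": [0,0,11.6],"yaw": 0},
  {"offset": [0,0,11.6],"yaw": 0},
])

```text
t: 11.2
position: [0.6575, 0.0237, 0.0415]
orientation: [0.001, 0.707, 0.707, 0.0]
ft_force: [-3.9, -0.0, 4.4]
width: 0.0509
finger_force: 43.7
```

Request:
drive_tool([
  {"offset": [0,0,0],"yaw": 0},
  {"offset": [0,0,0],"yaw": 0},
  {"offset": [0,0,0],"yaw": 0},
  {"offset": [0,0,0],"yaw": 0},
  {"offset": [0,0,0],"yaw": 0},
  {"offset": [0,0,0],"yaw": 0},
  {"offset": [0,0,-2],"yaw": 0},
  {"offset": [0,0,-5],"yaw": 0},
  {"offset": [0,0,-8],"yaw": 0},
  {"offset": [0,0,-11],"yaw": 0},
  {"offset": [0,0,-14],"yaw": 0},
  {"offset": [-1.5,-3,-14],"yaw": 0},
  {"offset": [-3.5,-6.5,-14],"yaw": 0},
  {"offset": [-5.4,-10,-14],"yaw": 0},
  {"offset": [-7.3,-13.5,-14],"yaw": 0},
  {"offset": [-9.1,-17,-14],"yaw": 0},
  {"offset": [-11.5,-21.4,-14],"yaw": 0},
  {"offset": [-11.5,-21.4,-14],"yaw": 0},
  {"offset": [-11.5,-21.4,-14],"yaw": 0},
  {"offset": [-11.5,-21.4,-14],"yaw": 0},
], jaw=8.5)

```text
t: 12.87
position: [0.444, -0.0913, 0.1787]
orientation: [0.001, 0.708, 0.707, 0.001]
ft_force: [-0.1, -0.5, -0.1]
width: 0.0851
finger_force: 0.0
```

```bash
python3 - <<'E'
from h import *
im,c=wrist(); t=cv2.cvtColor(bot.read_camera('top'),cv2.COLOR_RGB2BGR)
cv2.imwrite('pics/mid.png',np.hstack([cv2.resize(im,(400,300)),cv2.resize(t,(400,300))]))
for nm,I,cc in(('w',im,c),('t',t,None)):
  hsv=cv2.cvtColor(I,cv2.COLOR_BGR2HSV)
  for n,(a,b) in HUE.items():
    for k in blobs(hsv,(a,190,90),(b,255,255),200):
      C,r=cv2.minEnclosingCircle(np.float32(plane('top',k,.094,cc)*1000))
      if 2*r<70: print(nm,n,cv2.boundingRect(k),np.round(C,1),round(2*r,1))
E
```

```text
t 12.8667 pos [444.  -91.3 178.7] y-axis deg -0.06618175277959616 cam [ 0.44272365 -0.02512878  0.32149541]
w red (240, 272, 62, 62) [ 437. -166.] 58.8
w red (306, 246, 14, 50) [ 471.4 -136.2] 43.7
w yellow (524, 136, 36, 65) [656.1 -53.1] 50.1
w yellow (338, 11, 13, 27) [488.1  43.3] 16.2
w green (539, 32, 21, 67) [643.8  20.5] 44.8
w blue (245, 184, 64, 65) [443.  -90.5] 52.0
w blue (314, 180, 14, 49) [476.7 -80.8] 38.0
t red (540, 176, 17, 18) [ 687.4 -555.8] 36.9
t green (243, 138, 25, 25) [656.2  23.9] 51.4
```

View pics/mid.png

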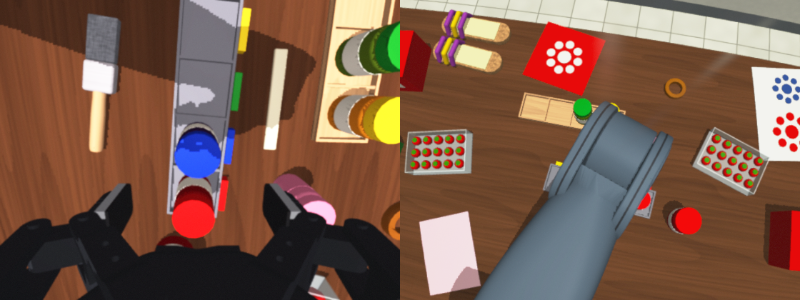

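Yellow and green stand in their bays (lids at (656,-53) and (656,24), as planned). Blue at (443,-90.5) matches, so I'll descend and grip it.

Request:
drive_tool([
  {"offset": [0,0,3],"yaw": 0},
  {"offset": [0,0,6],"yaw": 0},
  {"offset": [0,0,9],"yaw": 0},
  {"offset": [0,0,12],"yaw": 0},
  {"offset": [0,0,13.5],"yaw": 0},
  {"offset": [0,0,13.9],"yaw": 0},
  {"offset": [0,0,13.9],"yaw": 0},
  {"offset": [0,0,13.9],"yaw": 0},
])

```text
t: 13.63
position: [0.4448, -0.0909, 0.0402]
orientation: [0.001, 0.707, 0.708, 0.0]
ft_force: [-0.5, 0.4, -0.2]
width: 0.0851
finger_force: 0.0
```

Request:
drive_tool([
  {"offset": [0,0,0],"yaw": 0},
  {"offset": [0,0,0],"yaw": 0},
  {"offset": [0,0,0],"yaw": 0},
  {"offset": [0,0,0],"yaw": 0},
  {"offset": [0,0,0],"yaw": 0},
  {"offset": [0,0,0],"yaw": 0},
  {"offset": [0,0,0],"yaw": 0},
  {"offset": [0,0,0],"yaw": 0},
], jaw=4.5)

```text
t: 14.3
position: [0.4449, -0.0916, 0.0411]
orientation: [0.002, 0.707, 0.707, 0.001]
ft_force: [0.3, 0.8, 6.1]
width: 0.0507
finger_force: 43.0
```

Request:
drive_tool([
  {"offset": [0,0,-1],"yaw": 0},
  {"offset": [0,0,-3],"yaw": 0},
  {"offset": [0,0,-5.5],"yaw": 0},
  {"offset": [0,0,-8],"yaw": 0},
  {"offset": [0,0,-10],"yaw": 0},
  {"offset": [0,0,-11],"yaw": 0},
  {"offset": [0,0,-11.5],"yaw": 0},
  {"offset": [0.9,1,-11.5],"yaw": 0},
  {"offset": [2.7,3,-11.5],"yaw": 0},
  {"offset": [4.7,5.3,-11.5],"yaw": 0},
  {"offset": [6.7,7.5,-11.5],"yaw": 0},
  {"offset": [8.7,9.8,-11.5],"yaw": 0},
  {"offset": [10.8,12.1,-11.5],"yaw": 0},
  {"offset": [12.9,14.5,-11.5],"yaw": 0},
  {"offset": [15,16.9,-11.5],"yaw": 0},
  {"offset": [17.2,19.4,-11.5],"yaw": 0},
  {"offset": [18.7,21,-11.5],"yaw": 0},
  {"offset": [19.1,21.5,-11.5],"yaw": 0},
  {"offset": [19.1,21.5,-11.5],"yaw": 0},
  {"offset": [19.1,21.5,-11.5],"yaw": 0},
])

```text
t: 15.97
position: [0.6572, 0.0995, 0.1526]
orientation: [-0.001, 0.707, 0.707, -0.002]
ft_force: [0.1, -1.2, -1.6]
width: 0.0505
finger_force: 42.4
```

Request:
drive_tool([
  {"offset": [0,0,2],"yaw": 0},
  {"offset": [0,0,4.5],"yaw": 0},
  {"offset": [0,0,7],"yaw": 0},
  {"offset": [0,0,9],"yaw": 0},
  {"offset": [0,0,10.3],"yaw": 0},
  {"offset": [0,0,11],"yaw": 0},
  {"offset": [0,0,11.4],"yaw": 0},
  {"offset": [0,0,11.5],"yaw": 0},
  {"offset": [0,0,11.6],"yaw": 0},
  {"offset": [0,0,11.6],"yaw": 0},
])

```text
t: 16.8
position: [0.659, 0.0993, 0.0411]
orientation: [0.001, 0.707, 0.707, 0.001]
ft_force: [-2.4, -1.3, 5.2]
width: 0.05
finger_force: 43.1
```

Request:
drive_tool([
  {"offset": [0,0,0],"yaw": 0},
  {"offset": [0,0,0],"yaw": 0},
  {"offset": [0,0,0],"yaw": 0},
  {"offset": [0,0,0],"yaw": 0},
  {"offset": [0,0,0],"yaw": 0},
  {"offset": [0,0,0],"yaw": 0},
  {"offset": [0,0,-2],"yaw": 0},
  {"offset": [0,0,-5],"yaw": 0},
  {"offset": [0,0,-8],"yaw": 0},
  {"offset": [0,0,-11],"yaw": 0},
  {"offset": [0,0,-14],"yaw": 0},
], jaw=8.5)

```text
t: 17.72
position: [0.6582, 0.1, 0.1794]
orientation: [-0.0, 0.707, 0.707, -0.0]
ft_force: [1.6, 0.0, -0.1]
width: 0.0852
finger_force: 0.0
```

Request:
drive_tool([
  {"offset": [-2,-1.7,0],"yaw": 0},
  {"offset": [-4.5,-3.7,0],"yaw": 0},
  {"offset": [-7.2,-6,0],"yaw": 0},
  {"offset": [-9.9,-8.2,0],"yaw": 0},
  {"offset": [-12.6,-10.5,0],"yaw": 0},
  {"offset": [-15.3,-12.7,0],"yaw": 0},
  {"offset": [-18,-15,0],"yaw": 0},
  {"offset": [-20.7,-17.2,0],"yaw": 0},
  {"offset": [-23.5,-19.5,0],"yaw": 0},
  {"offset": [-25.8,-21.4,0],"yaw": 0},
  {"offset": [-26.6,-22.1,0],"yaw": 0},
  {"offset": [-26.6,-22.1,0],"yaw": 0},
  {"offset": [-26.6,-22.1,3],"yaw": 0},
  {"offset": [-26.6,-22.1,6],"yaw": 0},
  {"offset": [-26.6,-22.1,9],"yaw": 0},
  {"offset": [-26.6,-22.1,12],"yaw": 0},
  {"offset": [-26.6,-22.1,13.5],"yaw": 0},
  {"offset": [-26.6,-22.1,13.9],"yaw": 0},
  {"offset": [-26.6,-22.1,13.9],"yaw": 0},
])

```text
t: 19.3
position: [0.4369, -0.1645, 0.0377]
orientation: [-0.002, 0.707, 0.708, -0.0]
ft_force: [0.1, 0.0, -0.2]
width: 0.0846
finger_force: 0.0
```

Request:
drive_tool([
  {"offset": [0,0,0],"yaw": 0},
  {"offset": [0,0,0],"yaw": 0},
  {"offset": [0,0,0],"yaw": 0},
  {"offset": [0,0,0],"yaw": 0},
  {"offset": [0,0,0],"yaw": 0},
  {"offset": [0,0,0],"yaw": 0},
  {"offset": [0,0,0],"yaw": 0},
  {"offset": [0,0,0],"yaw": 0},
], jaw=4.5)

```text
t: 19.97
position: [0.4394, -0.1669, 0.0417]
orientation: [0.002, 0.707, 0.707, 0.001]
ft_force: [0.5, 0.3, 6.7]
width: 0.0507
finger_force: 42.8
```

Request:
drive_tool([
  {"offset": [0,0,-1],"yaw": 0},
  {"offset": [0,0,-3],"yaw": 0},
  {"offset": [0,0,-5.5],"yaw": 0},
  {"offset": [0,0,-8],"yaw": 0},
  {"offset": [0,0,-10],"yaw": 0},
  {"offset": [0,0,-11],"yaw": 0},
  {"offset": [0,0,-11.5],"yaw": 0},
])

```text
t: 20.55
position: [0.4382, -0.1666, 0.1562]
orientation: [0.001, 0.707, 0.707, 0.0]
ft_force: [0.5, -1.0, -2.9]
width: 0.0507
finger_force: 42.6
```

Request:
drive_tool([
  {"offset": [1,0.7,0],"yaw": 0},
  {"offset": [3,2,0],"yaw": 0},
  {"offset": [5.5,3.6,0],"yaw": 0},
  {"offset": [8,5.2,0],"yaw": 0},
  {"offset": [10.5,6.8,0],"yaw": 0},
  {"offset": [13,8.5,0],"yaw": 0},
  {"offset": [15.5,10.1,0],"yaw": 0},
  {"offset": [18,11.7,0],"yaw": 0},
  {"offset": [20.5,13.4,0],"yaw": 0},
  {"offset": [23,15,0],"yaw": 0},
  {"offset": [25.5,16.6,0],"yaw": 0},
  {"offset": [28,18.3,0],"yaw": 0},
  {"offset": [30.5,19.9,0],"yaw": 0},
  {"offset": [32.7,21.3,0],"yaw": 0},
  {"offset": [33.8,22,0],"yaw": 0},
  {"offset": [34.2,22.3,0],"yaw": 0},
  {"offset": [34.2,22.3,0],"yaw": 0},
  {"offset": [34.2,22.3,0],"yaw": 0},
])

```text
t: 22.05
position: [0.6595, 0.1752, 0.1528]
orientation: [-0.001, 0.707, 0.707, -0.002]
ft_force: [-0.2, -0.1, -2.7]
width: 0.051
finger_force: 42.6
```

Request:
drive_tool([
  {"offset": [0,0,2],"yaw": 0},
  {"offset": [0,0,4.5],"yaw": 0},
  {"offset": [0,0,7],"yaw": 0},
  {"offset": [0,0,9],"yaw": 0},
  {"offset": [0,0,10.3],"yaw": 0},
  {"offset": [0,0,11],"yaw": 0},
  {"offset": [0,0,11.4],"yaw": 0},
  {"offset": [0,0,11.5],"yaw": 0},
  {"offset": [0,0,11.6],"yaw": 0},
  {"offset": [0,0,11.6],"yaw": 0},
])

```text
t: 22.88
position: [0.6609, 0.1752, 0.0418]
orientation: [0.001, 0.707, 0.707, 0.001]
ft_force: [-3.2, -1.2, 4.6]
width: 0.0506
finger_force: 43.2
```

Floor contact again. Opening, rising and backing away for a final check.

Request:
drive_tool([
  {"offset": [0,0,0],"yaw": 0},
  {"offset": [0,0,0],"yaw": 0},
  {"offset": [0,0,0],"yaw": 0},
  {"offset": [0,0,0],"yaw": 0},
  {"offset": [0,0,0],"yaw": 0},
  {"offset": [0,0,0],"yaw": 0},
  {"offset": [0,0,-2],"yaw": 0},
  {"offset": [0,0,-5],"yaw": 0},
  {"offset": [0,0,-8],"yaw": 0},
  {"offset": [0,0,-11],"yaw": 0},
  {"offset": [0,0,-14],"yaw": 0},
  {"offset": [2,-4,-14],"yaw": 0},
  {"offset": [4,-8,-14],"yaw": 0},
  {"offset": [6,-12,-14],"yaw": 0},
  {"offset": [8,-16,-14],"yaw": 0},
  {"offset": [10,-20,-14],"yaw": 0},
  {"offset": [11,-24,-14],"yaw": 0},
  {"offset": [11,-26,-14],"yaw": 0},
  {"offset": [11,-26,-14],"yaw": 0},
], jaw=8.5)

```text
t: 24.47
position: [0.3937, 0.2865, 0.1776]
orientation: [-0.002, 0.705, 0.709, -0.002]
ft_force: [0.3, 1.0, -0.7]
width: 0.0847
finger_force: 0.0
```

```bash
python3 - <<'E'
from h import *
t=cv2.cvtColor(bot.read_camera('top'),cv2.COLOR_RGB2BGR); s=cv2.cvtColor(bot.read_camera('scene'),cv2.COLOR_RGB2BGR)
cv2.imwrite('pics/end.png',np.hstack([cv2.resize(t[90:240,120:340],(400,300)),cv2.resize(s[90:300,260:540],(400,300))]))
hsv=cv2.cvtColor(t,cv2.COLOR_BGR2HSV)
for n,(a,b) in HUE.items():
    for k in blobs(hsv,(a,190,90),(b,255,255),200):
      C,r=cv2.minEnclosingCircle(np.float32(plane('top',k,.094)*1000))
      if 2*r<60: print(n,cv2.boundingRect(k),np.round(C,1),round(2*r,1))
print(bot.observe()['t'])
E
```

```text
red (540, 176, 17, 18) [ 687.4 -555.8] 36.9
yellow (282, 144, 25, 25) [656.9 -51.8] 49.2
green (243, 138, 25, 25) [656.2  24.2] 51.0
blue (206, 131, 25, 27) [656.5  98. ] 53.8
24.5667
```

View pics/end.png

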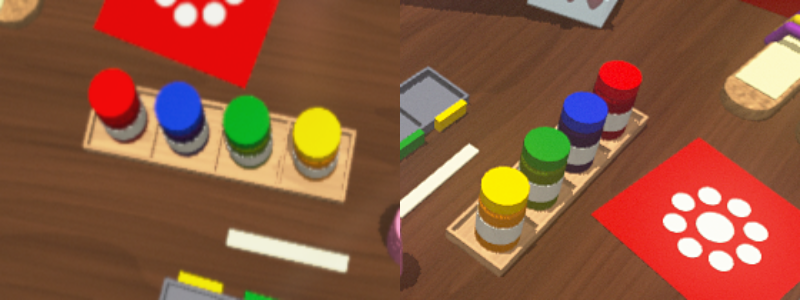

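All four jars stand upright in their bays, in the order red, blue, green, yellow from left to right. In the top half of the picture the lids are at (115,98), (180,110), (247,122) and (317,135). Handing in.

```bash
python3 -c "
from plant import bot
print(bot.sign_off())"
```

```text
the job is handed in; nothing more can be done
None
```

The job is handed in: the four jars stand upright in the display rack in reverse order (red, blue, green, yellow from left to right), finished at about 24.6 s of the 102 s allowed.

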